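Pull the filter plate out of the flour-dust filter unit and hold it over the bowl

TASK

Check the filter of the white countertop dust filter unit: first slide its fan slider all the way to the off end (the end with the shortest speed bar), then swing the cover flap up by its bar handle until it stands upright or leans back, and leave it open. Draw the filter plate up out of its slot and finish still holding it in the gripper, upright and still, over the middle of the pink bowl that stands by itself to the right of the unit, its lower edge above the rim but no more than about a hand's width above it, touching neither bowl nor unit. Do not push the bowl, the shaker, the jar or the timer about.

Things in the scene. Friction and masses are not known exactly. Their poses are not given: they have to be found in the camera images.
- filter_unit: White countertop dust filter unit, fixed, 239 (x) x 180 (y) x 105 mm high, 142 mm to the top of the flap's handle. Origin on the worktop under it (x from -125 to +114 mm). Its front faces -x and is a deck 80 mm high (x to -43 mm) with the slider and, before it, six flat black speed bars, shortest at y = -45 mm (off). Behind is a chamber, walls 100 mm high, closed by the flap.
- fan_slider (a joint): Position of the fan slider in m: 0 = off, at the unit's -y end (the robot's right), 0.09 = fastest, at the +y end. Starts between. It moves against about 1.5 N of friction and has firm stops at both ends.
- fan_slider_top (a point): Centre of the top of the slider's black grip, a block 28 mm (unit's x) x 20 mm (unit's y) x 40 mm high; 134 mm above the worktop, at the unit's x = -80 mm. The grip moves along the unit's y axis on an aluminium strip 40 mm wide, 140 mm long and 14 mm high.
- flap (a joint): Opening angle of the cover flap in rad: 0 = shut (level), 1.57 = upright, 1.95 = stop, leaning back. Its hinge is stiff (0.28 N m) so that it stays where it is left.
- flap_hinge (a point): Middle of the flap's hinge line, at the unit's x = +104 mm, 103 mm above the worktop. The hinge line runs along the unit's y axis; the flap reaches 148 mm from it towards -x (the robot) when shut, is 178 mm wide and 5 mm thick, and opens upward and back.
- flap_bar (a point): Middle of the flap's handle, a round steel bar 10 mm in diameter along the unit's y axis, about 74 mm clear between its posts, its axis 34 mm off the flap's mid-plane, with 26 mm of air under the bar, 128 mm from the hinge line measured along the flap. The bar can turn between gripping fingers as the flap swings.
- filter_plate: Steel filter plate, hidden under the shut flap; 10 mm thick (x) x 140 mm wide (y) x 56 mm high, with a central grip tab of the same thickness, 44 mm wide, rising to 80 mm. Origin in the middle of its lower edge, z up. 0.1 to 0.21 kg. In its slot its axes lie along the unit's, and the tab's top is 92 mm above the worktop.
- plate_tab (a point): Centre of the filter plate's grip tab, 67 mm above the plate's lower edge.
- bowl: Pink plastic mixing bowl standing by itself, round, 197 mm wide at the rim, 108 mm high, empty, loose, to the right of the unit. Origin at the centre of its underside.
- sugar_shaker: Sugar shaker, 44 mm wide, 90 mm high, loose, to the left of the unit. Origin at its underside.
- vanilla_jar: Spice jar with a dark lid, 44 mm wide, 105 mm high, loose, to the left of the unit. Origin at its underside.
- timer: White kitchen timer lying flat, 66 x 66 x 24 mm, loose, behind the gap between unit and bowl. Origin at its underside.
- slot (a point): Middle of the filter slot on the floor of the chamber, at the unit's x = +30 mm, y = 0, z = 12 mm. The chamber's inside runs 69 mm to either side of it in x and 72 mm in y. The plate stands here across the unit, faces to +x and -x, guided only at its two ends by ribs up to 60 mm above the worktop, about 2 mm clearance; draw it straight up.
Not all that is in view belongs to the job. Leave any orange look-alike of the bowl alone.

How it is judged (in metres and radians):
On the way, in this order (a step that is already met when the one before it is completed fails the run):
1. the fan slider is at its off end while the flap is still shut (value of joint fan_slider below 0.006 m and value of joint flap below 0.15 rad), for 0.2 s.
2. the cover flap is swung up (value of joint flap above 1.25 rad), for 0.2 s.
3. the filter plate is drawn up clear of the unit (z of filter_plate in the frame of filter_unit above 0.1 m), for 0.1 s.
At the end, for the whole second after the job is handed in: Slider within 8 mm of off, flap open over 1.25 rad; the gripper holds the plate still, upright within 15 degrees, its tab within 45 mm of the bowl's centre seen from above, its lower edge 4 to 132 mm above the rim, touching neither bowl nor unit; bowl level (value of joint fan_slider below 0.008 m and value of joint flap above 1.25 rad and horizontal distance between plate_tab and bowl below 0.045 m and z of filter_plate in the frame of bowl between 0.112 and 0.24 m and angle between filter_plate's own z axis and vertical below 0.26 rad and linear speed of filter_plate below 0.03 m/s and contact force between filter_plate and the fingers above 1 N and contact force between filter_plate and bowl below 0.1 N and contact force between filter_plate and filter_unit below 0.1 N and angle between bowl's own z axis and vertical below 0.1 rad); the arm keeps its last pose, push and grip.
It fails at once if the bowl is pushed more than 40 mm (distance of bowl from where it was at the start of the episode above 0.04 m).
It fails at once if the shaker is moved more than 30 mm (distance of sugar_shaker from where it was at the start of the episode above 0.03 m).
It fails at once if the jar is moved more than 30 mm (distance of vanilla_jar from where it was at the start of the episode above 0.03 m).
It fails at once if the timer is moved more than 30 mm (distance of timer from where it was at the start of the episode above 0.03 m).
It also fails if it takes over 64 s, if anything falls off the work surface, if the arm or the gripper's body presses on something with over 40 N, if the wrist force passes 120 N, or if a joint passes its speed limit or range.

ROBOT

A 6-joint arm with a two-finger parallel gripper is mounted at the origin on the work surface; the furniture and walls round the work are solid. World frame = base frame: x ahead of the robot, y to its left, z up, the work surface at z = 0. Lengths are in m, angles in degrees, forces in N, time in s.
With the tool pointing down it reaches from about 0.375 to 0.9 m from the base axis. Payload 3.1 kg.
Tool frame: the origin (TCP) lies at the very end of the fingers, on their centre line; the grasp point (between the pads) lies 19 mm behind it; z points along the fingers, y is the line along which they close (so a half turn about z gives the same grasp; the last joint's range is limited). The gripper opens to 87 mm and grips with 3 to 60 N. Pads are 19 mm wide; open, the fingers measure 117 mm over their backs; the gripper's body (75 mm by 190 mm) begins 51 mm behind the grasp point.
Start: joints at [64.773, 30.224, 82.088, -0, 67.689, -10.227], TCP at [0.162, 0.604, 0.223] pointing down, gripper open.
Joint ranges: [-176.69, 176.69], [-43.24, 126.21], [12.49, 139.97], [-82, 262], [0, 151.66], [-163.58, 163.58]. Speed limits (degrees/s): [159.86, 159.86, 180, 180, 180, 180].

INTERFACE

Orientations are given as a 3x3 rotation matrix whose columns are the frame's x, y, z axes.
In Python, from rig import bot gives the robot as it stands.
- The arm moves only by the tool move_arm, never from a script. Its argument "increments" is a list of rows, each an object with "xyz": the shift along the tool's x, y, z in mm, a list of three; "roll": the turn about the tool's z in rad; "grip": the opening in per cent of the stroke, from 0 (shut) to 100 (fully open). A call has 1 to 5 rows; each row shifts and turns the commanded pose from where the row before left it, along the tool's axes as they then stand; what a row does not reach is not made up. A row lasts 1/12 s, in which the tool goes at most 41.7 mm and 7.16 degrees, less where a joint would pass 70% of its speed; a pose out of reach is approached as far as the arm can. A call is refused whole if a number of a shift passes 41.7 or a number of a turn 0.125, either way. A call with a gripper value outside its range is refused whole. The fingers move at their own pace and stop on an object; the grip force is fixed at half the most. Time passes only in rows, so rows that do not move let the fingers close. It gives the time, the measured TCP pose, the force, the opening and the grip force at its end, in the units of the state.
- bot.read_state(): the state, without advancing time (a new reading comes with each control period).
- bot.capture(name): name is "scene" or "top" or "wrist"; returns (picture, depth): 384x512x3 uint8, red, green, blue; 384x512 float32, m along the optical axis (not along the pixel's ray), 0 where there is no reading.
- bot.camera_model(name): a dict with "intrinsics" (3x3 intrinsics, pixels), "rvec" (rotation vector, rad) and "tvec" (3), from world to camera coordinates, as OpenCV has them; the wrist camera has in their place "tool_from_camera" (4x4, takes a point from camera to tool coordinates, whose origin is the TCP and whose axes are the flange's). Camera axes: x right, y down, z forward; pixel columns grow to the right and rows downward; lengths in m; the calibration is good to about 2 mm. A picture is of the moment at which its call begins: read the wrist's pose just before it. camera_model takes no time and is no camera call.
- bot.hand_in(): hands the job in; it is judged then, once.
Trained networks look in the newest picture that a camera, given by its name, has taken for a name from the list of things; names that differ only in an ending like _2 or _b are one class to them, and where a whole thing is asked for, a point or a joint stands for the part that bears it (a point fixed in the world has none). Each returns a list of dicts, best first, with "conf" (0 to 1); they miss things now and then, are a little off and sometimes report something else, mostly with a low value. They report only what shows in the picture. A call takes as long as a camera call. They do not tell look-alikes from the thing itself.
- bot.spot_in(label, camera): "at" ([x, y, z] in m, in the coordinates of the camera as it stood for that picture, good to about 4 mm: the middle of the surface that is visible of it).
- bot.trace(label, camera): "mask" (384x512 bool, what is visible of it).
The state is a dict: "time_s": time; "joint_positions": joint angles; "qvel": joint speeds; "tau": joint torques, N m; "position": TCP position; "tcp_rot": TCP orientation; "force": force on the tool from outside, world axes, zero at the start; "moment": the same for the moment, N m; "opening": opening from 0.0 (shut) to 1.0 (fully open); "grasp_force": force on a finger pad.
Only numpy, scipy, OpenCV 4.12 (cv2) and the standard library are available. Lean on these libraries where they do the work, as an engineer would, in place of code of your own. Each camera call takes 0.05 s, during which the arm holds its last target. There are 200 camera calls.

## Working session

There is one attempt and no reset: what is moved stays moved. The work goes in short steps, Python scripts to look and compute and a tool call to move; the robot and the scene stay as the last step left them, time stands still between calls to the robot, and variables do not carry over. Pictures are saved under pics/ and viewed, at most 10 in all, crops included, and the job is handed in when it is done.

Besides the shell and the picture viewer there is one more tool, called after "Emit:" as name([rows], argument=value, ...), one row to a line, values as JSON. move_arm: Moves the arm, as the interface text tells. Its arguments: {"type":"object","properties":{"increments":{"type":"array"}},"required":["increments"]}

```bash
mkdir -p pics
cat > h.py <<'E'
import numpy as np, cv2
from rig import bot
def cam2world(name):
    m=bot.camera_model(name)
    if name=="wrist":
        s=bot.read_state();T=np.eye(4);T[:3,:3]=s["tcp_rot"];T[:3,3]=s["position"]
        return T@np.array(m["tool_from_camera"]),np.array(m["intrinsics"])
    R=cv2.Rodrigues(np.array(m["rvec"],float))[0];t=np.array(m["tvec"],float).ravel()
    T=np.eye(4);T[:3,:3]=R.T;T[:3,3]=-R.T@t
    return T,np.array(m["intrinsics"])
def cloud(name,depth,T,K):
    v,u=np.mgrid[:384,:512]
    P=np.stack([(u-K[0,2])/K[0,0]*depth,(v-K[1,2])/K[1,1]*depth,depth],-1)
    return P@T[:3,:3].T+T[:3,3]
def save(n,img): cv2.imwrite("pics/"+n,img[...,::-1])
E
python3 - <<'E'
from h import *
for c in ("scene","top"):
    T,K=cam2world(c); p,d=bot.capture(c); save(c+"0.png",p)
    print(c,T[:3,3].round(3),K[0,0])
    for l in ("filter_unit","fan_slider_top","flap_bar","bowl","sugar_shaker","vanilla_jar","timer"):
        print(l,[((T[:3,:3]@np.array(r["at"])+T[:3,3]).round(3).tolist(),round(r["conf"],2)) for r in bot.spot_in(l,c)[:3]])
s=bot.read_state();print(s["time_s"],s["position"],s["tcp_rot"],s["opening"])
a=np.hstack([cv2.imread("pics/scene0.png"),cv2.imread("pics/top0.png")])
cv2.imwrite("pics/both.png",cv2.resize(a,(800,300),interpolation=cv2.INTER_AREA))
E
```

```text
scene [ 0.087 -0.777  0.87 ] 361.51590524405714
filter_unit [([0.481, 0.019, 0.092], 0.91)]
fan_slider_top [([0.427, 0.056, 0.124], 0.64)]
flap_bar [([0.54, 0.057, 0.104], 0.63), ([0.485, 0.018, 0.094], 0.42)]
bowl [([0.345, -0.226, 0.055], 0.76), ([0.603, -0.232, 0.059], 0.56)]
sugar_shaker [([0.463, 0.43, 0.049], 0.48)]
vanilla_jar [([0.642, 0.418, 0.059], 0.72)]
timer []
top [0.411 0.071 1.081] 361.84570629978816
filter_unit [([0.503, 0.067, 0.107], 0.95)]
fan_slider_top [([0.435, 0.066, 0.132], 0.57)]
flap_bar [([0.544, 0.071, 0.102], 0.66), ([0.429, 0.064, 0.136], 0.44), ([0.472, 0.434, 0.07], 0.42)]
bowl [([0.588, -0.28, 0.044], 0.83), ([0.327, -0.275, 0.043], 0.64)]
sugar_shaker [([0.47, 0.433, 0.071], 0.65)]
vanilla_jar [([0.643, 0.419, 0.1], 0.81)]
timer [([0.696, -0.165, 0.023], 0.75), ([0.469, 0.433, 0.073], 0.22)]
0.8 [0.16174862 0.60368246 0.22258915] [[-9.65914372e-01  2.58861788e-01  2.23686812e-05]
 [ 2.58861789e-01  9.65914372e-01  3.03517495e-05]
 [-1.37493225e-05  3.51075879e-05 -9.99999999e-01]] 1.0031490439712607
```

View pics/scene0.png

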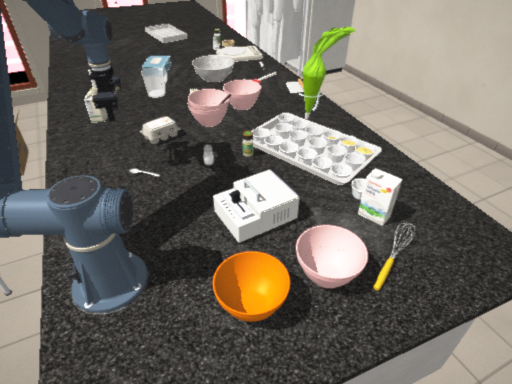

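View pics/top0.png

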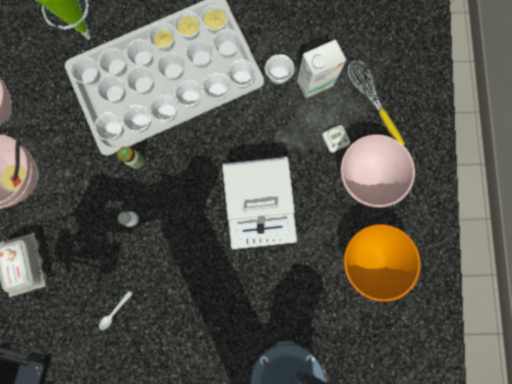

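The scene view shows the unit at (258,205), the pink bowl alone at (331,255), an orange look-alike at (252,287), and further pink bowls at (210,105) and (242,93). In the top view the unit is at (262,203), its slider at (261,226), its bar at (261,203), the pink bowl at (378,171), the orange one at (382,262) and the timer at (336,138).
Could be taken for the bowl (top view): pink (378,171), orange (382,262), and pink bowls at far left (10,170) and (0,100). I choose (378,171), since it is pink, stands alone and is to the right of the unit.

Run:
```python
from h import *
T,K=cam2world("top"); p,d=bot.capture("top")
P=cloud("top",d,T,K)
m=max(bot.trace("filter_unit","top"),key=lambda r:r["conf"])["mask"]
q=P[m&(d>0)]; print(len(q),np.percentile(q[:,2],[1,10,50,90,99]).round(3))
z=P[...,2]
box=(P[...,0]>.3)&(P[...,0]<.72)&(P[...,1]>-.1)&(P[...,1]<.25)
for lo,hi in ((.065,.2),(.09,.112),(.07,.088),(.118,.16)):
    s=P[box&(z>lo)&(z<hi)]; r=cv2.minAreaRect((s[:,:2]*1000).astype(np.float32)); print(lo,hi,len(s),r, s[:,:2].mean(0).round(4))
# slider vs bar points
s=P[box&(z>.118)]
for lo,hi in ((.3,.47),(.47,.7)):
    k=s[(s[:,0]>lo)&(s[:,0]<hi)]; print("tall",len(k),np.median(k,0).round(4),k.min(0).round(3),k.max(0).round(3))
for n,(x0,y0) in {"pink":(.6,-.29),"orange":(.34,-.29)}.items():
    b=P[(z>.09)&(z<.125)&(np.hypot(P[...,0]-x0,P[...,1]-y0)<.15)]
    A=np.c_[2*b[:,:2],np.ones(len(b))]; c=np.linalg.lstsq(A,(b[:,:2]**2).sum(1),rcond=None)[0]
    print(n,len(b),c[:2].round(4),np.sqrt(c[2]+c[0]**2+c[1]**2).round(4),b[:,2].max().round(4))
    print(cv2.minEnclosingCircle((b[:,:2]*1000).astype(np.float32)))
t=P[(z>.015)&(z<.04)&(np.hypot(P[...,0]-.696,P[...,1]+.165)<.06)];print("timer",t.mean(0).round(3))
save("crop.png",cv2.resize(p[140:260,210:430],(800,436),interpolation=cv2.INTER_CUBIC))
```

```text
5530 [0.077 0.08  0.105 0.108 0.142]
0.065 0.2 5573 ((504.49163818359375, 65.6910400390625), (233.36929321289062, 180.19630432128906), 4.414911270141602) [0.5034 0.0657]
0.09 0.112 4201 ((516.9285278320312, 66.64422607421875), (208.4970245361328, 180.14479064941406), 4.440249443054199) [0.5268 0.0674]
0.07 0.088 1147 ((427.98358154296875, 59.84089279174805), (79.90849304199219, 180.07679748535156), 4.426662445068359) [0.4247 0.0592]
0.118 0.16 217 ((456.2789306640625, 62.323997497558594), (74.66799926757812, 91.53959655761719), 4.215930461883545) [0.4674 0.0653]
tall 840 [0.4114 0.0715 1.0809] [0.411 0.057 0.13 ] [0.445 0.076 1.081]
tall 136 [0.4882 0.0648 0.1412] [0.48  0.019 0.125] [0.496 0.11  0.146]
pink 730 [ 0.5804 -0.2568] 0.095 0.1129
((581.6550903320312, -258.46234130859375), 99.0841064453125)
orange 804 [ 0.3415 -0.2507] 0.0977 0.1125
((364.37261962890625, -259.76171875), 128.79360961914062)
timer [ 0.698 -0.17   0.021]
```

View pics/crop.png

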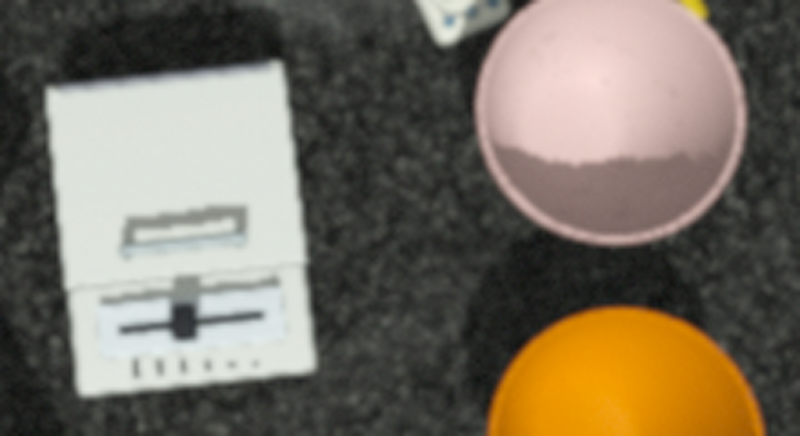

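The crop confirms the pink bowl at (612,118) alone to the right. It also shows the flap shut with its bar at (185,228), the slider grip at (185,320), and the shortest speed bar at the right (257,363), so off is to the right, −y. My fit puts the unit origin at about (0.511, 0.0665) with yaw +4.4°, and the bowl centre at (0.581, −0.258).

Emit:
move_arm([
  {"xyz":[0,0,0],"roll":-0.113,"grip":55},
  {"xyz":[0,0,0],"roll":-0.113,"grip":55},
  {"xyz":[0,0,0],"roll":-0.113,"grip":55},
])

```text
time_s: 1.15
position: [0.1617, 0.6037, 0.2226]
tcp_rot: [[-0.997, -0.083, -0.0], [-0.083, 0.997, -0.0], [0.0, -0.0, -1.0]]
force: [-1.2, -0.0, 0.3]
opening: 0.851
grasp_force: 0.0
```

Emit:
move_arm([
  {"xyz":[-14,-35,0],"roll":0,"grip":55},
  {"xyz":[-14,-35,0],"roll":0,"grip":55},
  {"xyz":[-14,-35,0],"roll":0,"grip":55},
  {"xyz":[-14,-35,0],"roll":0,"grip":55},
  {"xyz":[-14,-35,0],"roll":0,"grip":55},
])

```text
time_s: 1.57
position: [0.2454, 0.4332, 0.2227]
tcp_rot: [[-0.997, -0.078, 0.0], [-0.078, 0.997, 0.0], [-0.0, 0.0, -1.0]]
force: [0.1, 0.8, -0.5]
opening: 0.566
grasp_force: 0.0
```

Emit:
move_arm([
  {"xyz":[-14,-35,0],"roll":0,"grip":55},
  {"xyz":[-14,-35,0],"roll":0,"grip":55},
  {"xyz":[-14,-35,0],"roll":0,"grip":55},
  {"xyz":[-14,-35,0],"roll":0,"grip":55},
  {"xyz":[-14,-35,0],"roll":0,"grip":55},
])

```text
time_s: 1.98
position: [0.3289, 0.264, 0.2229]
tcp_rot: [[-0.997, -0.078, 0.001], [-0.078, 0.997, 0.0], [-0.001, 0.0, -1.0]]
force: [0.4, 0.1, -0.9]
opening: 0.55
grasp_force: 0.0
```

Emit:
move_arm([
  {"xyz":[-14,-35,0],"roll":0,"grip":55},
  {"xyz":[-10,-15,0],"roll":0,"grip":55},
  {"xyz":[0,0,0],"roll":0,"grip":55},
  {"xyz":[0,0,0],"roll":0,"grip":55},
])

```text
time_s: 2.32
position: [0.3568, 0.217, 0.2228]
tcp_rot: [[-0.997, -0.074, 0.0], [-0.074, 0.997, 0.001], [-0.0, 0.001, -1.0]]
force: [-1.1, 0.1, -0.4]
opening: 0.551
grasp_force: 0.0
```

Emit:
move_arm([
  {"xyz":[-12,-31,4],"roll":0,"grip":55},
  {"xyz":[-13,-31,4],"roll":0,"grip":55},
  {"xyz":[-13,-31,4],"roll":0,"grip":55},
  {"xyz":[-12,-31,4],"roll":0,"grip":55},
  {"xyz":[-13,-32,4],"roll":0,"grip":55},
])

```text
time_s: 2.73
position: [0.4308, 0.0672, 0.2024]
tcp_rot: [[-0.997, -0.08, -0.0], [-0.08, 0.997, 0.001], [0.0, 0.001, -1.0]]
force: [1.0, 0.3, 0.3]
opening: 0.551
grasp_force: 0.0
```

Emit:
move_arm([
  {"xyz":[0,0,0],"roll":0,"grip":55},
  {"xyz":[0,0,0],"roll":0,"grip":55},
])

```text
time_s: 2.9
position: [0.4314, 0.0668, 0.2023]
tcp_rot: [[-0.997, -0.075, -0.001], [-0.075, 0.997, 0.001], [0.0, 0.001, -1.0]]
force: [0.2, 0.9, -0.3]
opening: 0.552
grasp_force: 0.0
```

Run:
```python
from h import *
s=bot.read_state();print(s["position"],s["joint_positions"])
T,K=cam2world("wrist"); p,d=bot.capture("wrist"); save("w1.png",p)
print(np.array(bot.camera_model("wrist")["tool_from_camera"]).round(3))
for l in ("fan_slider_top","flap_bar"):
    print(l,[((T[:3,:3]@np.array(r["at"])+T[:3,3]).round(4).tolist(),round(r["conf"],2)) for r in bot.spot_in(l,"wrist")[:3]])
P=cloud("wrist",d,T,K);z=P[...,2]
o=np.array([.511,.0665]);c,sn=np.cos(.0771),np.sin(.0771)
U=(P[...,:2]-o)@np.array([[c,-sn],[sn,c]])
for n,k in {"slider":(z>.125)&(z<.14)&(U[...,0]<-50e-3)&(d>0)&(abs(U[...,1])<.07),"bar":(z>.13)&(z<.15)&(U[...,0]>-.045)&(abs(U[...,1])<.06)&(U[...,0]<.0)}.items():
    q=U[k]; 
    if len(q): print(n,len(q),np.percentile(q,[2,50,98],axis=0).round(4).tolist(),np.percentile(z[k],[5,50,95]).round(4))
```

```text
[0.43135853 0.06678495 0.20231708] [-5.95225218e+00  1.76281153e+01  1.09361223e+02  3.67599856e-02
  5.30445045e+01 -1.00288065e+02]
[[ 0.001 -0.967 -0.257  0.07 ]
 [ 1.     0.001  0.001  0.   ]
 [-0.001 -0.257  0.967 -0.163]
 [ 0.     0.     0.     1.   ]]
fan_slider_top [([0.4218, 0.0637, 0.1396], 0.68)]
flap_bar [([0.516, 0.0695, 0.1066], 0.63)]
slider 650 [[-0.094, -0.0052], [-0.0821, 0.0048], [-0.0678, 0.0139]] [0.1304 0.1346 0.1359]
```

View pics/w1.png

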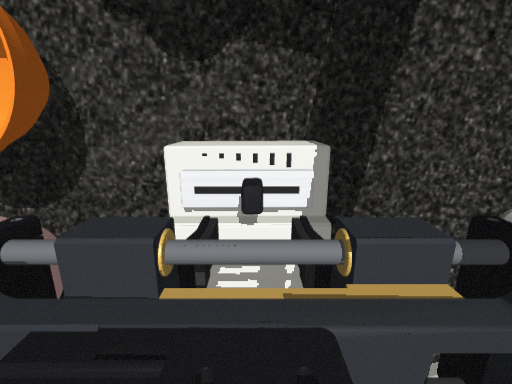

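The wrist view shows the slider grip at (252,195), the shortest bar at image left (205,155), and the gripper's long side along the closing line. Next I straddle the slider and push it to −y.

Emit:
move_arm([
  {"xyz":[0,-1,24],"roll":0,"grip":45},
  {"xyz":[0,0,24],"roll":0,"grip":40},
  {"xyz":[0,0,24],"roll":0,"grip":35},
  {"xyz":[0,0,22],"roll":0,"grip":35},
  {"xyz":[0,0,0],"roll":0,"grip":35},
])

```text
time_s: 3.47
position: [0.4277, 0.0676, 0.1059]
tcp_rot: [[-0.997, -0.08, -0.008], [-0.08, 0.997, 0.001], [0.008, 0.002, -1.0]]
force: [-0.0, 0.5, 0.7]
opening: 0.362
grasp_force: 0.0
```

Emit:
move_arm([
  {"xyz":[0,-10,0],"roll":0,"grip":35},
  {"xyz":[0,-10,0],"roll":0,"grip":35},
  {"xyz":[0,-10,0],"roll":0,"grip":35},
  {"xyz":[0,-10,0],"roll":0,"grip":35},
  {"xyz":[0,-8,0],"roll":0,"grip":35},
])

```text
time_s: 3.88
position: [0.4351, 0.0167, 0.1095]
tcp_rot: [[-0.997, -0.076, 0.001], [-0.076, 0.997, -0.0], [-0.001, -0.0, -1.0]]
force: [-1.1, 1.1, 1.5]
opening: 0.349
grasp_force: 0.9
```

Emit:
move_arm([
  {"xyz":[0,-3,0],"roll":0,"grip":35},
  {"xyz":[0,-2,0],"roll":0,"grip":35},
  {"xyz":[0,0,0],"roll":0,"grip":35},
])

```text
time_s: 4.13
position: [0.4361, 0.012, 0.109]
tcp_rot: [[-0.997, -0.076, 0.002], [-0.076, 0.997, -0.001], [-0.002, -0.001, -1.0]]
force: [0.6, 0.2, 1.1]
opening: 0.345
grasp_force: 0.0
```

Emit:
move_arm([
  {"xyz":[0,-2,0],"roll":0,"grip":35},
  {"xyz":[0,0,0],"roll":0,"grip":35},
])

```text
time_s: 4.3
position: [0.4358, 0.0107, 0.1087]
tcp_rot: [[-0.997, -0.077, 0.001], [-0.077, 0.997, -0.0], [-0.001, -0.001, -1.0]]
force: [-0.6, 0.3, -0.5]
opening: 0.352
grasp_force: 0.0
```

Emit:
move_arm([
  {"xyz":[0,-2,0],"roll":0,"grip":35},
  {"xyz":[0,0,0],"roll":0,"grip":35},
])

```text
time_s: 4.47
position: [0.4357, 0.009, 0.1086]
tcp_rot: [[-0.997, -0.077, 0.001], [-0.077, 0.997, -0.0], [-0.001, -0.0, -1.0]]
force: [-0.8, -0.4, -0.1]
opening: 0.346
grasp_force: 0.1
```

Run:
```python
from h import *
s=bot.read_state();print(s["position"],s["force"])
T,K=cam2world("wrist"); p,d=bot.capture("wrist")
P=cloud("wrist",d,T,K);z=P[...,2]
o=np.array([.511,.0665]);c,sn=np.cos(.0771),np.sin(.0771)
U=(P[...,:2]-o)@np.array([[c,-sn],[sn,c]])
k=(z>.125)&(z<.14)&(U[...,0]<-60e-3)&(d>0)&(U[...,0]>-.1)
print(k.sum(),np.percentile(U[k],[2,50,98],axis=0).round(4).tolist())
save("w2.png",p[100:300,60:460])
```

```text
[0.43572417 0.00895594 0.10857988] [-0.78453661 -0.42989463 -0.05341143]
1201 [[-0.094, -0.0743], [-0.0897, -0.0461], [-0.0675, -0.0277]]
```

View pics/w2.png

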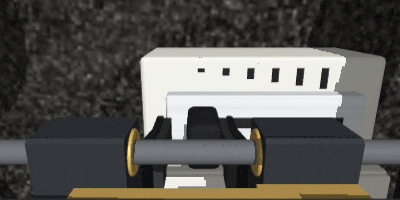

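The slider grip (202,137) is now between the fingers, below the shortest bar (201,70). I push on until the stop is felt.

Emit:
move_arm([
  {"xyz":[0,-2,0],"roll":0,"grip":35},
  {"xyz":[0,0,0],"roll":0,"grip":35},
])

```text
time_s: 4.68
position: [0.4355, 0.0081, 0.1085]
tcp_rot: [[-0.997, -0.075, -0.0], [-0.075, 0.997, 0.002], [-0.0, 0.002, -1.0]]
force: [1.1, 6.4, 0.7]
opening: 0.35
grasp_force: 3.1
```

Emit:
move_arm([
  {"xyz":[0,-2,0],"roll":0,"grip":35},
  {"xyz":[0,0,0],"roll":0,"grip":35},
])

```text
time_s: 4.85
position: [0.4354, 0.0079, 0.1085]
tcp_rot: [[-0.997, -0.073, -0.0], [-0.073, 0.997, 0.005], [-0.0, 0.005, -1.0]]
force: [2.9, 14.0, 3.0]
opening: 0.35
grasp_force: 7.1
```

Emit:
move_arm([
  {"xyz":[0,-2,0],"roll":0,"grip":35},
  {"xyz":[0,0,0],"roll":0,"grip":35},
  {"xyz":[0,0,0],"roll":0,"grip":35},
])

```text
time_s: 5.1
position: [0.4354, 0.0076, 0.1085]
tcp_rot: [[-0.997, -0.072, -0.0], [-0.072, 0.997, 0.008], [-0.0, 0.008, -1.0]]
force: [4.6, 21.7, 2.8]
opening: 0.354
grasp_force: 10.7
```

Emit:
move_arm([
  {"xyz":[0,12,0],"roll":0,"grip":40},
  {"xyz":[0,0,-30],"roll":0,"grip":40},
  {"xyz":[0,0,-30],"roll":0,"grip":40},
  {"xyz":[0,0,-35],"roll":0,"grip":40},
  {"xyz":[0,0,-10],"roll":0.12,"grip":40},
])

```text
time_s: 5.52
position: [0.4372, 0.0145, 0.2174]
tcp_rot: [[-0.999, 0.044, 0.007], [0.043, 0.999, -0.002], [-0.007, -0.002, -1.0]]
force: [0.4, -0.5, -0.4]
opening: 0.399
grasp_force: 0.0
```

Emit:
move_arm([
  {"xyz":[0,0,0],"roll":0.12,"grip":40},
  {"xyz":[0,0,0],"roll":0.12,"grip":40},
  {"xyz":[0,0,0],"roll":0.12,"grip":40},
  {"xyz":[0,0,0],"roll":0.12,"grip":40},
  {"xyz":[0,0,0],"roll":0.12,"grip":40},
])

```text
time_s: 5.93
position: [0.4347, 0.0149, 0.2135]
tcp_rot: [[-0.797, 0.604, -0.0], [0.604, 0.797, -0.0], [-0.0, -0.001, -1.0]]
force: [-0.5, -0.7, 1.0]
opening: 0.401
grasp_force: 0.0
```

Emit:
move_arm([
  {"xyz":[0,0,0],"roll":0.12,"grip":40},
  {"xyz":[0,0,0],"roll":0.12,"grip":40},
  {"xyz":[0,0,0],"roll":0.12,"grip":40},
  {"xyz":[0,0,0],"roll":0.12,"grip":40},
  {"xyz":[0,0,0],"roll":0.12,"grip":40},
])

```text
time_s: 6.35
position: [0.4346, 0.0149, 0.2134]
tcp_rot: [[-0.317, 0.948, -0.001], [0.948, 0.317, -0.0], [-0.0, -0.001, -1.0]]
force: [-0.5, 0.6, 0.6]
opening: 0.398
grasp_force: 0.0
```

Emit:
move_arm([
  {"xyz":[0,0,0],"roll":0.12,"grip":40},
  {"xyz":[0,0,0],"roll":0.12,"grip":40},
  {"xyz":[0,0,0],"roll":0,"grip":40},
  {"xyz":[0,0,0],"roll":0,"grip":40},
])

```text
time_s: 6.68
position: [0.4347, 0.0149, 0.2134]
tcp_rot: [[-0.091, 0.996, -0.001], [0.996, 0.091, -0.0], [-0.0, -0.001, -1.0]]
force: [-0.1, 0.5, -0.1]
opening: 0.403
grasp_force: 0.0
```

```bash
cat >> h.py <<'E'
def U2W(x,y): c,s=np.cos(.0771),np.sin(.0771); return np.array([.511+c*x-s*y,.0665+s*x+c*y])
def go(t):
    s=bot.read_state();R=np.array(s["tcp_rot"]);print("pos",np.round(s["position"],4),"j",np.round(s["joint_positions"],1),"t",s["time_s"])
    print("yaw of tool y",np.degrees(np.arctan2(R[1,1],R[0,1])).round(2),"delta mm",(R.T@(np.array(t)-s["position"])*1000).round(1))
E
python3 - <<'E'
from h import *
T,K=cam2world("top"); p,d=bot.capture("top"); P=cloud("top",d,T,K)
go([*U2W(-.024,0),.118])
T,K=cam2world("wrist"); p,d=bot.capture("wrist");save("w3.png",p)
P=cloud("wrist",d,T,K);z=P[...,2]
o=np.array([.511,.0665]);c,sn=np.cos(.0771),np.sin(.0771)
U=(P[...,:2]-o)@np.array([[c,-sn],[sn,c]])
for n,k in {"slider":(z>.125)&(z<.14)&(U[...,0]<-60e-3)&(U[...,0]>-.1),"bar":(z>.128)&(z<.15)&(U[...,0]>-.045)&(U[...,0]<0)}.items():
    k=k&(d>0)&(abs(U[...,1])<.07)
    if k.any(): print(n,k.sum(),np.percentile(U[k],[2,50,98],axis=0).round(4).tolist(),np.percentile(z[k],[5,50,95]).round(4))
E
```

```text
pos [0.4348 0.0149 0.2134] j [-12.8  16.5 108.8  -0.   54.8 -18. ] t 6.7333
yaw of tool y 5.22 delta mm [44.8 56.6 95.4]
slider 589 [[-0.0925, -0.0545], [-0.0793, -0.0443], [-0.066, -0.0362]] [0.1292 0.1347 0.136 ]
bar 1222 [[-0.0287, -0.0441], [-0.0248, 0.0029], [-0.0194, 0.0433]] [0.1382 0.1417 0.1433]
```

View pics/w3.png

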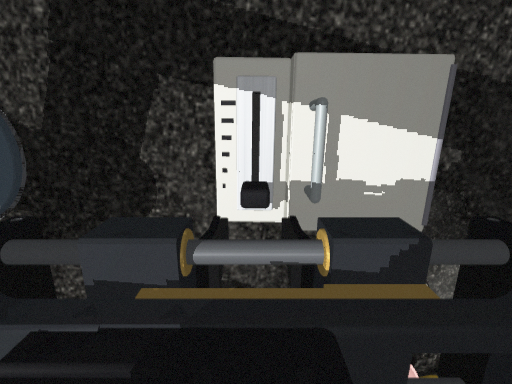

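The wrist view shows the slider at the off end (255,195) next to the shortest bar, and the handle bar at (319,150), measured at unit x −24.5 mm. Now I grip the bar.

Emit:
move_arm([
  {"xyz":[22,28,0],"roll":0.014,"grip":40},
  {"xyz":[23,28,0],"roll":0,"grip":40},
  {"xyz":[0,0,30],"roll":0,"grip":40},
  {"xyz":[0,0,30],"roll":0,"grip":40},
  {"xyz":[0,0,20],"roll":0,"grip":40},
])

```text
time_s: 7.2
position: [0.4867, 0.065, 0.1317]
tcp_rot: [[-0.077, 0.997, -0.001], [0.997, 0.077, -0.0], [0.0, -0.001, -1.0]]
force: [0.4, 0.6, -0.5]
opening: 0.402
grasp_force: 0.0
```

Emit:
move_arm([
  {"xyz":[0,0,15],"roll":0,"grip":40},
  {"xyz":[0,0,0],"roll":0,"grip":0},
  {"xyz":[0,0,0],"roll":0,"grip":0},
  {"xyz":[0,0,0],"roll":0,"grip":0},
  {"xyz":[0,0,0],"roll":0,"grip":0},
])

```text
time_s: 7.62
position: [0.4881, 0.0642, 0.1197]
tcp_rot: [[-0.074, 0.997, 0.003], [0.997, 0.074, -0.0], [-0.0, 0.003, -1.0]]
force: [-0.3, -0.8, 1.0]
opening: 0.183
grasp_force: 0.0
```

Run:
```python
from h import *
go([*U2W(-.024,0),.118])
s=bot.read_state();print(s["opening"],s["grasp_force"],s["force"])
# arc: deltas in unit frame x,z per step (deg)
r,a0=132.4,14.9
A=[0,6,14,24,34,44,54,64,74,84,94,101]
f=lambda t:np.array([-r*np.cos(np.radians(a0+t)),r*np.sin(np.radians(a0+t))])
for a,b in zip(A,A[1:]): print(a,b,(f(b)-f(a)).round(1))
```

```text
pos [0.4881 0.0642 0.1197] j [ -5.5  29.4 106.6  -0.   43.8  -9.8] t 7.6167
yaw of tool y 4.26 delta mm [ 0.5 -1.   1.7]
0.18265019354094708 0.0 [-0.32846816 -0.81672606  1.02772938]
0 6 [ 4.3 13.2]
6 14 [ 7.8 16.8]
14 24 [12.9 19.2]
24 34 [16.  16.6]
34 44 [18.6 13.6]
44 54 [20.7 10.2]
54 64 [22.2  6.4]
64 74 [22.9  2.5]
74 84 [23.  -1.6]
84 94 [22.4 -5.5]
94 101 [14.9 -6.2]
```

Emit:
move_arm([
  {"xyz":[0,0,0],"roll":0,"grip":0},
  {"xyz":[0,0,0],"roll":0,"grip":0},
  {"xyz":[0,0,0],"roll":0,"grip":0},
  {"xyz":[0,0,0],"roll":0,"grip":0},
])

```text
time_s: 7.95
position: [0.4873, 0.0642, 0.1196]
tcp_rot: [[-0.074, 0.997, 0.001], [0.997, 0.074, -0.0], [-0.001, 0.001, -1.0]]
force: [-1.2, 0.4, 6.2]
opening: 0.104
grasp_force: 30.0
```

Emit:
move_arm([
  {"xyz":[0,2,-6.6],"roll":0,"grip":0},
  {"xyz":[0,2.3,-6.6],"roll":0,"grip":0},
  {"xyz":[0,3.9,-8.4],"roll":0,"grip":0},
  {"xyz":[0,3.9,-8.4],"roll":0,"grip":0},
  {"xyz":[0,0,0],"roll":0,"grip":0},
])

```text
time_s: 8.37
position: [0.4988, 0.0651, 0.1498]
tcp_rot: [[-0.074, 0.997, -0.001], [0.997, 0.074, -0.0], [-0.0, -0.001, -1.0]]
force: [-3.7, -1.9, 2.8]
opening: 0.103
grasp_force: 30.0
```

The bar is held (opening 9 mm) and follows with little force, so I continue along the arc.

Emit:
move_arm([
  {"xyz":[0,6,-9.9],"roll":0,"grip":0},
  {"xyz":[0,6.9,-9.3],"roll":0,"grip":0},
  {"xyz":[0,7.7,-8.6],"roll":0,"grip":0},
  {"xyz":[0,8.3,-8.0],"roll":0,"grip":0},
  {"xyz":[0,9,-7.2],"roll":0,"grip":0},
])

```text
time_s: 8.78
position: [0.5314, 0.0678, 0.191]
tcp_rot: [[-0.075, 0.997, -0.013], [0.997, 0.075, -0.001], [-0.0, -0.013, -1.0]]
force: [-9.6, -2.9, 4.5]
opening: 0.102
grasp_force: 30.0
```

Emit:
move_arm([
  {"xyz":[0,9.6,-6.4],"roll":0,"grip":0},
  {"xyz":[0,10.1,-5.6],"roll":0,"grip":0},
  {"xyz":[0,10.6,-4.6],"roll":0,"grip":0},
  {"xyz":[0,11,-3.7],"roll":0,"grip":0},
  {"xyz":[0,11.2,-2.7],"roll":0,"grip":0},
])

```text
time_s: 9.2
position: [0.5872, 0.0721, 0.2165]
tcp_rot: [[-0.074, 0.997, -0.004], [0.997, 0.074, -0.0], [-0.0, -0.004, -1.0]]
force: [-5.7, -1.3, 8.7]
opening: 0.098
grasp_force: 30.0
```

Emit:
move_arm([
  {"xyz":[0,11.4,-1.7],"roll":0,"grip":0},
  {"xyz":[0,11.5,-0.8],"roll":0,"grip":0},
  {"xyz":[0,11.5,0.3],"roll":0,"grip":0},
  {"xyz":[0,11.5,1.3],"roll":0,"grip":0},
  {"xyz":[0,0,0],"roll":0,"grip":0},
])

```text
time_s: 9.62
position: [0.6366, 0.076, 0.2159]
tcp_rot: [[-0.074, 0.997, 0.002], [0.997, 0.074, 0.001], [0.001, 0.002, -1.0]]
force: [0.4, 1.2, 1.5]
opening: 0.103
grasp_force: 30.0
```

Emit:
move_arm([
  {"xyz":[0,11.3,2.3],"roll":0,"grip":0},
  {"xyz":[0,11.1,3.2],"roll":0,"grip":0},
  {"xyz":[0,10,4],"roll":0,"grip":0},
  {"xyz":[0,0,0],"roll":0,"grip":0},
  {"xyz":[0,0,0],"roll":0,"grip":0},
])

```text
time_s: 10.03
position: [0.6682, 0.0783, 0.2055]
tcp_rot: [[-0.074, 0.997, 0.002], [0.997, 0.074, 0.001], [0.001, 0.002, -1.0]]
force: [0.5, 0.6, -0.5]
opening: 0.102
grasp_force: 30.0
```

Run:
```python
from h import *
go([*U2W(.104,0),.103])
s=bot.read_state();p=s["position"];o=U2W(.104,0);u=np.dot(p[:2]-o,[np.cos(.0771),np.sin(.0771)])
h=p[2]+.019-.103;print(u,h,"theta",np.degrees(np.arctan2(h,-u))-14.9,np.hypot(u,h))
p,d=bot.capture("scene");save("s2.png",cv2.resize(p[120:300,160:400],(800,600),interpolation=cv2.INTER_CUBIC))
```

```text
pos [0.6682 0.0783 0.2055] j [-2.8 34.9 75.7  0.1 69.2 -7.1] t 10.0333
yaw of tool y 4.24 delta mm [ 1.000e-01 -5.380e+01  1.024e+02]
0.0536435973828019 0.12154717894703508 theta 98.91377241221858 0.1328583917189679
```

View pics/s2.png

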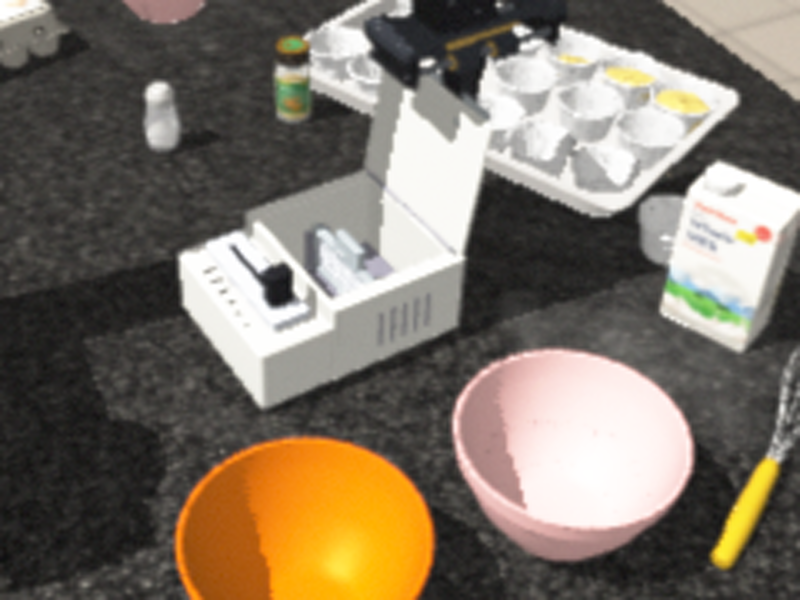

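The crop shows the flap standing open, leaning back slightly (about 99°), at (430,160), with the plate and its tab visible in the chamber at (345,260). Now I release the bar and rise.

Emit:
move_arm([
  {"xyz":[0,0,0],"roll":0,"grip":22},
  {"xyz":[0,0,0],"roll":0,"grip":22},
  {"xyz":[0,0,0],"roll":0,"grip":22},
  {"xyz":[0,0,0],"roll":0,"grip":22},
  {"xyz":[0,0,-8],"roll":0,"grip":22},
])

```text
time_s: 10.5
position: [0.6662, 0.0775, 0.2127]
tcp_rot: [[-0.074, 0.997, -0.004], [0.997, 0.074, -0.0], [0.0, -0.004, -1.0]]
force: [0.4, -0.1, -0.3]
opening: 0.221
grasp_force: 0.0
```

Emit:
move_arm([
  {"xyz":[0,0,-15],"roll":0,"grip":22},
  {"xyz":[0,0,-20],"roll":0,"grip":22},
  {"xyz":[0,0,-25],"roll":0,"grip":22},
  {"xyz":[0,0,-25],"roll":0,"grip":22},
  {"xyz":[0,0,0],"roll":0,"grip":22},
])

```text
time_s: 10.92
position: [0.6706, 0.0776, 0.3061]
tcp_rot: [[-0.074, 0.997, 0.013], [0.997, 0.074, -0.001], [-0.002, 0.013, -1.0]]
force: [1.6, -0.1, 1.0]
opening: 0.22
grasp_force: 0.0
```

Emit:
move_arm([
  {"xyz":[0,-32,0],"roll":0,"grip":50},
  {"xyz":[0,-32,0],"roll":0,"grip":80},
  {"xyz":[0,-32,0],"roll":0,"grip":80},
  {"xyz":[0,-32,0],"roll":0,"grip":80},
  {"xyz":[0,0,0],"roll":-0.12,"grip":80},
])

```text
time_s: 11.33
position: [0.5318, 0.0687, 0.2981]
tcp_rot: [[-0.195, 0.981, -0.009], [0.981, 0.195, 0.0], [0.002, -0.009, -1.0]]
force: [-0.8, -0.0, 0.7]
opening: 0.511
grasp_force: 0.0
```

Emit:
move_arm([
  {"xyz":[0,0,0],"roll":-0.12,"grip":80},
  {"xyz":[0,0,0],"roll":-0.12,"grip":80},
  {"xyz":[0,0,0],"roll":-0.12,"grip":80},
  {"xyz":[0,0,0],"roll":-0.12,"grip":80},
  {"xyz":[0,0,0],"roll":-0.12,"grip":80},
])

```text
time_s: 11.75
position: [0.5396, 0.0682, 0.2992]
tcp_rot: [[-0.717, 0.697, 0.0], [0.697, 0.717, -0.0], [-0.0, 0.0, -1.0]]
force: [0.8, 0.2, -1.1]
opening: 0.788
grasp_force: 0.0
```

Emit:
move_arm([
  {"xyz":[0,0,0],"roll":-0.12,"grip":80},
  {"xyz":[0,0,0],"roll":-0.12,"grip":80},
  {"xyz":[0,0,0],"roll":-0.12,"grip":80},
  {"xyz":[0,0,0],"roll":-0.12,"grip":80},
  {"xyz":[0,0,0],"roll":-0.12,"grip":80},
])

```text
time_s: 12.17
position: [0.5396, 0.0682, 0.2991]
tcp_rot: [[-0.985, 0.17, 0.0], [0.17, 0.985, -0.0], [-0.0, -0.0, -1.0]]
force: [-0.1, -0.4, -0.4]
opening: 0.797
grasp_force: 0.0
```

Emit:
move_arm([
  {"xyz":[0,0,0],"roll":-0.12,"grip":80},
  {"xyz":[0,0,0],"roll":-0.12,"grip":80},
  {"xyz":[0,0,0],"roll":0,"grip":80},
  {"xyz":[0,0,0],"roll":0,"grip":80},
])

```text
time_s: 12.5
position: [0.5397, 0.0683, 0.2991]
tcp_rot: [[-0.998, -0.06, 0.0], [-0.06, 0.998, -0.0], [-0.0, -0.0, -1.0]]
force: [-0.4, -0.2, -0.6]
opening: 0.8
grasp_force: 0.0
```

```bash
cat > look.py <<'E'
from h import *
import sys
go([*U2W(.030,0),.073])
T,K=cam2world("wrist"); p,d=bot.capture("wrist"); save(sys.argv[1],p)
P=cloud("wrist",d,T,K);z=P[...,2]
o=np.array([.511,.0665]);c,sn=np.cos(.0771),np.sin(.0771)
U=(P[...,:2]-o)@np.array([[c,-sn],[sn,c]])
print("tab",[(((T[:3,:3]@np.array(r["at"])+T[:3,3])[:2]-o)@np.array([[c,-sn],[sn,c]])).round(4).tolist()+[round(r["conf"],2)] for r in bot.spot_in("plate_tab","wrist")[:3]])
for lo,hi in ((.083,.098),(.06,.075)):
    k=(d>0)&(z>lo)&(z<hi)&(abs(U[...,0]-.03)<.03)&(abs(U[...,1])<.068)
    if k.any(): print(lo,k.sum(),np.percentile(U[k],[2,50,98],axis=0).round(4).tolist(),np.median(z[k]).round(4))
E
python3 look.py w4.png
```

```text
pos [0.5397 0.0683 0.2991] j [ -4.6  19.1  88.2  -0.   72.7 -98. ] t 12.5
yaw of tool y 93.44 delta mm [ -1.2   0.5 226.1]
tab [[0.1163, -0.0085, 0.59], [0.0265, -0.002, 0.56]]
0.083 242 [[0.025, -0.0215], [0.0293, -0.0005], [0.0346, 0.0198]] 0.0923
0.06 512 [[0.0185, -0.0668], [0.0288, 0.0137], [0.0411, 0.0667]] 0.0683
```

View pics/w4.png

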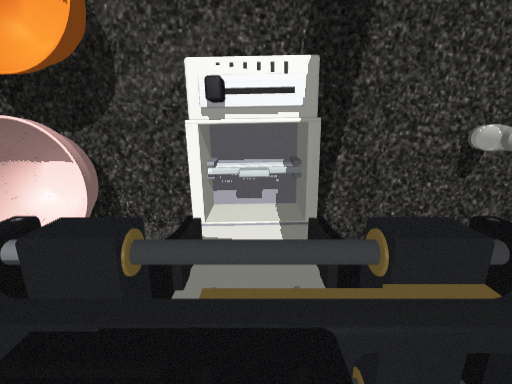

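The wrist view shows the plate across the chamber at (253,168), its tab at about (255,172), and the slider at off (214,89). The tab is at unit (29.5, −0.7) mm. I grip it by its 44 mm width, closing along unit y, so the gripper body stays clear of the flap.

Emit:
move_arm([
  {"xyz":[-1,-0.5,32],"roll":-0.017,"grip":80},
  {"xyz":[0,0,32],"roll":0,"grip":80},
  {"xyz":[0,0,32],"roll":0,"grip":80},
  {"xyz":[0,0,32],"roll":0,"grip":80},
  {"xyz":[0,0,30],"roll":0,"grip":80},
])

```text
time_s: 13.02
position: [0.5407, 0.0679, 0.1396]
tcp_rot: [[-0.997, -0.078, 0.0], [-0.078, 0.997, -0.0], [-0.0, -0.0, -1.0]]
force: [-0.4, 0.3, -0.3]
opening: 0.797
grasp_force: 0.0
```

Emit:
move_arm([
  {"xyz":[0,0,25],"roll":0,"grip":80},
  {"xyz":[0,0,20],"roll":0,"grip":80},
  {"xyz":[0,0,12],"roll":0,"grip":80},
  {"xyz":[0,0,6],"roll":0,"grip":80},
  {"xyz":[0,0,0],"roll":0,"grip":80},
])

```text
time_s: 13.43
position: [0.5401, 0.0679, 0.0767]
tcp_rot: [[-0.997, -0.079, -0.003], [-0.079, 0.997, 0.0], [0.003, 0.0, -1.0]]
force: [-0.1, -0.2, 0.1]
opening: 0.803
grasp_force: 0.0
```

Run:
```python
from h import *
go([*U2W(.0297,-.0007),.073]); print(bot.read_state()["force"])
```

```text
pos [0.5401 0.0679 0.0767] j [ -4.6  36.6 100.5  -0.   43.1 -99.1] t 13.4333
yaw of tool y 94.53 delta mm [-0.6  0.2  3.7]
[-0.08195255 -0.20143408  0.07785461]
```

Emit:
move_arm([
  {"xyz":[0,0,3.5],"roll":0,"grip":60},
  {"xyz":[0,0,0],"roll":0,"grip":30},
  {"xyz":[0,0,0],"roll":0,"grip":20},
  {"xyz":[0,0,0],"roll":0,"grip":20},
  {"xyz":[0,0,0],"roll":0,"grip":20},
])

```text
time_s: 13.85
position: [0.5413, 0.0678, 0.0752]
tcp_rot: [[-0.997, -0.08, 0.002], [-0.08, 0.997, -0.0], [-0.002, -0.0, -1.0]]
force: [-0.8, -0.9, 0.6]
opening: 0.508
grasp_force: 0.7
```

Emit:
move_arm([
  {"xyz":[0,0,0],"roll":0,"grip":0},
  {"xyz":[0,0,0],"roll":0,"grip":0},
  {"xyz":[0,0,0],"roll":0,"grip":0},
  {"xyz":[0,0,0],"roll":0,"grip":0},
])

```text
time_s: 14.18
position: [0.5414, 0.0678, 0.0752]
tcp_rot: [[-0.997, -0.08, 0.002], [-0.08, 0.997, -0.0], [-0.002, -0.0, -1.0]]
force: [-0.1, 0.4, 5.0]
opening: 0.502
grasp_force: 30.0
```

Emit:
move_arm([
  {"xyz":[0,0,-6],"roll":0,"grip":0},
  {"xyz":[0,0,-8],"roll":0,"grip":0},
  {"xyz":[0,0,-10],"roll":0,"grip":0},
  {"xyz":[0,0,-12],"roll":0,"grip":0},
  {"xyz":[0,0,-14],"roll":0,"grip":0},
])

```text
time_s: 14.6
position: [0.5403, 0.0679, 0.1251]
tcp_rot: [[-0.997, -0.08, -0.001], [-0.08, 0.997, 0.0], [0.001, 0.0, -1.0]]
force: [0.1, 0.4, -1.6]
opening: 0.503
grasp_force: 30.0
```

Emit:
move_arm([
  {"xyz":[0,0,-20],"roll":0,"grip":0},
  {"xyz":[0,0,-22],"roll":0,"grip":0},
  {"xyz":[0,0,-22],"roll":0,"grip":0},
  {"xyz":[0,0,-22],"roll":0,"grip":0},
  {"xyz":[0,0,-18],"roll":0,"grip":0},
])

```text
time_s: 15.02
position: [0.5409, 0.0679, 0.2308]
tcp_rot: [[-0.997, -0.08, 0.002], [-0.08, 0.997, -0.0], [-0.002, -0.0, -1.0]]
force: [-0.1, 0.3, -0.9]
opening: 0.5
grasp_force: 30.0
```

Emit:
move_arm([
  {"xyz":[0,0,0],"roll":0,"grip":0},
  {"xyz":[0,0,0],"roll":0,"grip":0},
])

```text
time_s: 15.18
position: [0.5412, 0.0679, 0.2296]
tcp_rot: [[-0.997, -0.08, 0.003], [-0.08, 0.997, -0.0], [-0.003, -0.0, -1.0]]
force: [-0.4, -0.5, -1.9]
opening: 0.497
grasp_force: 30.0
```

Run:
```python
from h import *
go([.581,-.258,.235]); s=bot.read_state(); print(s["force"],s["opening"],s["grasp_force"])
p,d=bot.capture("scene");save("s3.png",cv2.resize(p[120:300,160:400],(800,600),interpolation=cv2.INTER_CUBIC))
T,K=cam2world("top"); p,d=bot.capture("top");P=cloud("top",d,T,K);z=P[...,2]
b=P[(z>.1)&(z<.118)&(np.hypot(P[...,0]-.581,P[...,1]+.258)<.11)]
print(len(b),cv2.minEnclosingCircle((b[:,:2]*1000).astype(np.float32)))
```

```text
pos [0.5412 0.0679 0.2296] j [ -4.6  23.5  93.2   0.   63.1 -99.2] t 15.1833
yaw of tool y 94.6 delta mm [ -13.6 -328.    -5.2]
[-0.35053765 -0.52687518 -1.89322288] 0.4966771557141274 29.99970942735672
479 ((580.5198974609375, -258.15936279296875), 99.00518035888672)
```

View pics/s3.png

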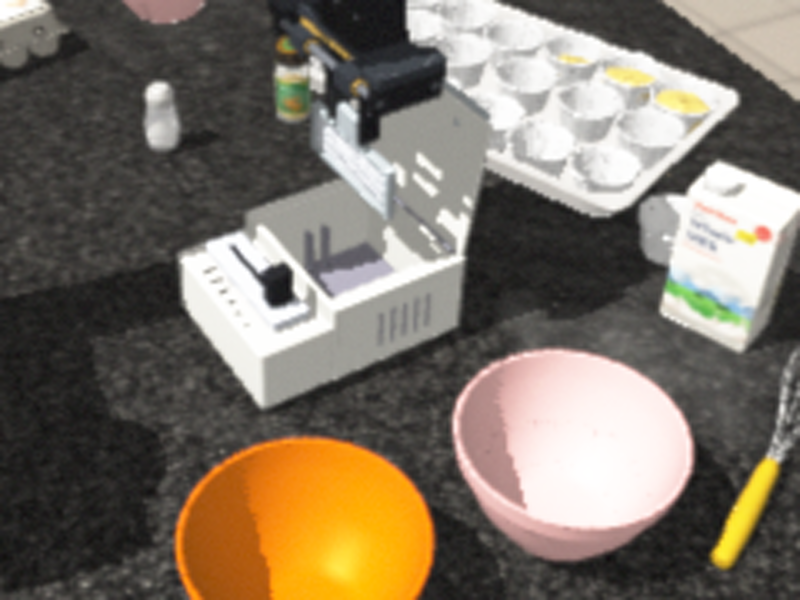

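The plate hangs level and clear of the unit at (355,165), the flap stays open, the slider stays at off, and the bowl is unmoved. I carry the plate across to the bowl.

Emit:
move_arm([
  {"xyz":[-1,-15,0],"roll":0,"grip":0},
  {"xyz":[-1,-25,0],"roll":0,"grip":0},
  {"xyz":[-1,-28,0],"roll":0,"grip":0},
  {"xyz":[-1,-28,0],"roll":0,"grip":0},
  {"xyz":[-1,-28,0],"roll":0,"grip":0},
])

```text
time_s: 15.7
position: [0.5546, -0.056, 0.2265]
tcp_rot: [[-0.997, -0.081, -0.004], [-0.081, 0.997, 0.001], [0.004, 0.002, -1.0]]
force: [-0.2, 0.4, -0.9]
opening: 0.5
grasp_force: 30.0
```

Emit:
move_arm([
  {"xyz":[-1,-28,0],"roll":0,"grip":0},
  {"xyz":[-1,-28,0],"roll":0,"grip":0},
  {"xyz":[-1,-28,0],"roll":0,"grip":0},
  {"xyz":[-1,-28,0],"roll":0,"grip":0},
  {"xyz":[-1,-28,0],"roll":0,"grip":0},
])

```text
time_s: 16.12
position: [0.5708, -0.1953, 0.2262]
tcp_rot: [[-0.997, -0.08, -0.004], [-0.08, 0.997, 0.002], [0.004, 0.002, -1.0]]
force: [0.8, -0.2, -1.8]
opening: 0.502
grasp_force: 30.0
```

Emit:
move_arm([
  {"xyz":[-1,-26,0],"roll":0,"grip":0},
  {"xyz":[-1,-20,0],"roll":0,"grip":0},
  {"xyz":[-1,-12,0],"roll":0,"grip":0},
  {"xyz":[-1,-6,0],"roll":0,"grip":0},
  {"xyz":[0,0,0],"roll":0,"grip":0},
])

```text
time_s: 16.53
position: [0.5807, -0.2585, 0.2271]
tcp_rot: [[-0.997, -0.079, -0.002], [-0.079, 0.997, 0.001], [0.002, 0.001, -1.0]]
force: [0.1, 0.2, -0.6]
opening: 0.507
grasp_force: 30.0
```

Emit:
move_arm([
  {"xyz":[0,0,0],"roll":0,"grip":0},
  {"xyz":[0,0,0],"roll":0,"grip":0},
  {"xyz":[0,0,0],"roll":0,"grip":0},
  {"xyz":[0,0,0],"roll":0,"grip":0},
  {"xyz":[0,0,0],"roll":0,"grip":0},
])

```text
time_s: 16.95
position: [0.5811, -0.2571, 0.2287]
tcp_rot: [[-0.997, -0.081, 0.0], [-0.081, 0.997, 0.0], [-0.0, 0.0, -1.0]]
force: [0.1, 0.1, -0.5]
opening: 0.501
grasp_force: 30.0
```

Run:
```python
from h import *
go([.5805,-.258,.235]); s=bot.read_state(); print(s["force"],s["opening"],s["grasp_force"],np.abs(s["qvel"]).max())
p,d=bot.capture("scene");save("s4.png",cv2.resize(p[100:310,160:440],(800,600),interpolation=cv2.INTER_CUBIC))
```

```text
pos [ 0.5811 -0.2571  0.2287] j [ -33.9   30.7   80.1    0.    69.2 -128.6] t 16.95
yaw of tool y 94.65 delta mm [ 0.7 -0.8 -6.3]
[ 0.09982944  0.10497973 -0.48273146] 0.5007073533968267 29.999655783176422 0.2677963651814675
```

View pics/s4.png

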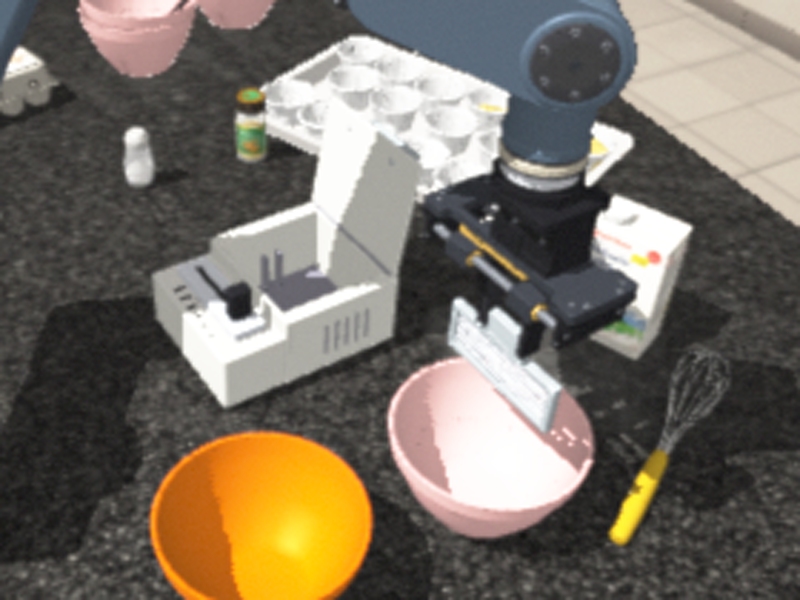

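The plate hangs upright and still over the pink bowl at (505,360), about 57 mm above the rim. The flap is open and the slider is at off, so I hand in.

```bash
python3 -c "
from rig import bot
print(bot.hand_in())"
```

```text
the job is handed in; nothing more can be done
None
```

I handed the job in at about 17 s: slider at off, flap open at about 99°, and the plate held upright and still over the middle of the pink bowl, about 57 mm above the rim; the hand-in returned no verdict.

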